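Set up the lens train on the optical rail

ROBOT

A 6-joint arm with a two-finger parallel gripper is mounted at the origin on a cart in front of the work surface, level with it; the furniture and walls round the work are solid. World frame = base frame: x ahead of the robot, y to its left, z up, the work surface at z = 0. Lengths are in m, angles in degrees, forces in N, time in s.
With the tool pointing down it reaches from about 0.225 to 0.725 m from the base axis. Payload 3.1 kg.
Tool frame: the origin (TCP) lies at the very end of the fingers, on their centre line; the grasp point (between the pads) lies 19 mm behind it; y points along the fingers, z is the direction in which the jaws open and shut, and the axes are right-handed (so a half turn about y gives the same grasp; the last joint's range is limited). The gripper opens to 85 mm and grips with 20 to 120 N. Pads are 22 mm wide; open, the fingers measure 114 mm over their backs; the gripper's body (76 mm by 85 mm) begins 54 mm behind the grasp point. The pads swing forward as they close: fully open they stand 13 mm farther back than shut.
Start: joints at [-82.666, 2.75, 5.684, 92.934, 0, 82.678], TCP at [0.133, -0.508, 0.231] pointing down, gripper open.
Joint ranges: [-166.93, 166.93], [-56.73, 111.36], [-69.38, 81.34], [-121.58, 131.49], [-85.45, 84.26], [-180, 180]. Speed limits (degrees/s): [159.86, 159.86, 180, 180, 180, 180].

INTERFACE

Orientations are given as [roll, pitch, yaw] about the fixed x, y, z axes, in that order (R = Rz(yaw) Ry(pitch) Rx(roll)).
In Python, from plant import * gives the robot as it stands. The module is installed in compiled form; this text tells all that it offers. Calls block until the motion is done:
- reach(position, orientation): joint-space move of the TCP to a pose.
- line_to(position, ori=None, max_speed=0.15, contact_N=None): straight line of the TCP; ori=None keeps the orientation; max_speed is the mean speed in m/s. With contact_N (N) it stops when the force on the tool has changed by that much, and returns True; else False.
- goto_joints(angles): joint-space move.
- gripper_to(opening): finger opening in m; the grip force is fixed at half the most; returns when the fingers have stopped.
- dwell(seconds).
- solve_ik(position, orientation): joint angles nearest the present ones, or None.
- state(): the state.
- camera(name): name is "side" or "top"; returns the picture (420x560x3 uint8, red, green, blue); there is no depth.
- camera_params(name): a dict with "camera_matrix" (3x3 intrinsics, pixels), "position" and "rotation" of the camera in the world. Camera axes: x right, y down, z forward; pixel columns grow to the right and rows downward; lengths in m; the calibration is good to about 2 mm. A picture is of the moment at which its call begins. camera_params takes no time and is no camera call.
A pose or a line that the arm cannot do raises Unreachable and nothing moves.
- job_done(): hands the job in, once; it reports no verdict.
Trained networks look in the newest picture that a camera, given by its name, has taken for a name from the list of things; names that differ only in an ending like _2 or _b are one class to them, and where a whole thing is asked for, a point or a joint stands for the part that bears it (a point fixed in the world has none). Each returns a list of dicts, best first, with "confidence" (0 to 1); they miss things now and then, are a little off and sometimes report something else, mostly with a low value. They report only what shows in the picture. A call takes as long as a camera call. They do not tell look-alikes from the thing itself.
- spot_in(camera, name): "location" ([x, y, z] in m, in the coordinates of the camera as it stood for that picture, good to about 4 mm: the middle of the surface that is visible of it).
- regions_of(camera, name): "region" (420x560 bool, what is visible of it).
- place_of(camera, name): "location" ([x, y, z] in m, in the coordinates of the camera as it stood for that picture, good to about 4 mm: a listed point, or the origin of a listed thing).
The state is a dict: "clock": time; "joint_pos": joint angles; "joint_vel": joint speeds; "joint_torque": joint torques, N m; "tcp_pos": TCP position; "orientation": TCP orientation; "contact_force": force on the tool from outside, world axes, zero at the start; "ft_torque": the same for the moment, N m; "finger_gap": finger opening in m.
Only numpy, scipy, OpenCV 4.12 (cv2) and the standard library are available. Lean on these libraries where they do the work, as an engineer would, in place of code of your own. Each camera call takes 0.05 s, during which the arm holds its last target. There are 200 camera calls.

TASK

The beam widens as it leaves the laser module, so put the four mounted lenses into the four carriers on the optical rail in order of size, the smallest next to the laser and the largest farthest from it. Lower each mount until its foot is fully down in the socket, with the lens standing square across the rail so that the beam passes through it. Do not drop or tip a lens, and leave the bottle of lens cleaner where it stands.

Things in the scene. Friction and masses are not known exactly. Their poses are not given: they have to be found in the camera images.
- rail: Aluminium optical rail fixed on the table, 350 mm long, 56 wide, 24 high. Origin: under its middle, on the table top. Its y axis runs along the rail towards the laser module (black finned barrel in an aluminium clamp on a dark saddle, from y = 97 to 180 mm, top 121 mm above the table). The beam runs from the module along the rail's -y, 98 mm above the table.
- carrier_a: One of 4 identical fixed carriers on the rail, 54-82 mm apart: dark block, bright steel collar 52 mm across. Origin: on the collar's axis, 14 mm above the table; axes parallel to the rail's. Tapered round socket: floor 36 mm above the table, 31 across; mouth 53 mm above it, 48 across. Letters are in random order along the rail: read the order from the positions.
- carrier_b: One of 4 identical fixed carriers on the rail, 54-82 mm apart: dark block, bright steel collar 52 mm across. Origin: on the collar's axis, 14 mm above the table; axes parallel to the rail's. Tapered round socket: floor 36 mm above the table, 31 across; mouth 53 mm above it, 48 across. Letters are in random order along the rail: read the order from the positions.
- carrier_c: One of 4 identical fixed carriers on the rail, 54-82 mm apart: dark block, bright steel collar 52 mm across. Origin: on the collar's axis, 14 mm above the table; axes parallel to the rail's. Tapered round socket: floor 36 mm above the table, 31 across; mouth 53 mm above it, 48 across. Letters are in random order along the rail: read the order from the positions.
- carrier_d: One of 4 identical fixed carriers on the rail, 54-82 mm apart: dark block, bright steel collar 52 mm across. Origin: on the collar's axis, 14 mm above the table; axes parallel to the rail's. Tapered round socket: floor 36 mm above the table, 31 across; mouth 53 mm above it, 48 across. Letters are in random order along the rail: read the order from the positions.
- lens_26: The smallest lens mount: lens in a black round cell 26 mm across, 14 thick, on a steel post with tapered round foot (29 mm across below, 41 above, 17 high). Starts upright. Origin: centre of the underside; z up, x the level optical axis (both ways alike); cell centre 62 mm up. Grip from above at that height across the rim, along y. Seated, it sits on the socket floor; 131 g +-30%.
- lens_38: The second smallest lens mount: lens in a black round cell 38 mm across, 14 thick, on a steel post with tapered round foot (29 mm across below, 41 above, 17 high). Starts upright. Origin: centre of the underside; z up, x the level optical axis (both ways alike); cell centre 62 mm up. Grip from above at that height across the rim, along y. Seated, it sits on the socket floor; 146 g +-30%.
- lens_50: The second largest lens mount: lens in a black round cell 50 mm across, 14 thick, on a steel post with tapered round foot (29 mm across below, 41 above, 17 high). Starts upright. Origin: centre of the underside; z up, x the level optical axis (both ways alike); cell centre 62 mm up. Grip from above at that height across the rim, along y. Seated, it sits on the socket floor; 160 g +-30%.
- lens_62: The largest lens mount: lens in a black round cell 62 mm across, 14 thick, on a steel post with tapered round foot (29 mm across below, 41 above, 17 high). Starts upright. Origin: centre of the underside; z up, x the level optical axis (both ways alike); cell centre 62 mm up. Grip from above at that height across the rim, along y. Seated, it sits on the socket floor; 174 g +-30%.
- lens_spray: Pale upright bottle of lens cleaner with a grey cap, 35 mm in diameter and 111 mm high, standing on the table; a bystander. Origin: centre of its underside.
Mind the look-alikes: they are no part of the job. What is shaped like the lens_26 but brown or red is not meant.

How it is judged:
By the outcome, as a careful person would: the job done as asked, in the order asked, and still so for the second after the job is handed in, with the robot touching nothing.
It also fails if it takes over 120 s, if anything falls off the work surface, if the arm or the gripper's body presses on something with over 40 N, if the wrist force passes 120 N, or if a joint passes its speed limit or range.

## Working session

There is one attempt and no reset: what is moved stays moved. The work goes in short steps, each a Python script; the robot and the scene stay as the last script left them, time stands still between calls to the robot, and variables do not carry over. Pictures are saved under pics/ and viewed, on a budget of 14 in all, crops included, one or two more only if the job needs it, and the job is handed in when it is done.

```bash
mkdir -p pics
python3 - <<'E'
from plant import *
import cv2,numpy as np
for c in ("top","side"):
    im=camera(c); cv2.imwrite(f"pics/{c}0.png",cv2.cvtColor(im,cv2.COLOR_RGB2BGR))
    p=camera_params(c); R=np.array(p["rotation"]); t=np.array(p["position"]); print(c,t.round(3),R.round(3).tolist(),p["camera_matrix"])
    K=np.array(p["camera_matrix"])
    for n in ["rail","carrier_a","lens_26","lens_38","lens_50","lens_62","lens_spray"]:
        for d in place_of(c,n):
            l=np.array(d["location"]); px=K@l; px=px[:2]/px[2]
            print(n,round(d["confidence"],2),(R@l+t).round(4),px.round())
print(state())
E
```

```text
top [0.366 0.075 0.965] [-169.083, -2.258, -88.395] [[443.92325491   0.         276.23014659]
 [  0.         443.92325491 204.3576162 ]
 [  0.           0.           1.        ]]
rail 0.96 [-105.2977 -105.5887 -104.699 ] [331. 255.]
carrier_a 0.74 [-128.6051 -128.8961 -128.0064] [398. 261.]
carrier_a 0.65 [-105.7382 -106.0292 -105.1395] [335. 255.]
carrier_a 0.63 [-115.443  -115.734  -114.8443] [362. 259.]
carrier_a 0.6 [-94.1861 -94.4771 -93.5874] [303. 252.]
lens_26 0.91 [-40.2681 -40.5592 -39.6695] [154. 204.]
lens_26 0.86 [-55.6011 -55.8921 -55.0024] [194. 197.]
lens_26 0.8 [-70.0919 -70.383  -69.4932] [232. 186.]
lens_26 0.7 [-50.2911 -50.5822 -49.6924] [182. 242.]
lens_26 0.56 [-67.7456 -68.0366 -67.1469] [228. 221.]
lens_38 0.91 [-40.2681 -40.5592 -39.6695] [154. 204.]
lens_38 0.86 [-55.6011 -55.8921 -55.0024] [194. 197.]
lens_38 0.8 [-70.0919 -70.383  -69.4932] [232. 186.]
lens_38 0.7 [-50.2911 -50.5822 -49.6924] [182. 242.]
lens_38 0.56 [-67.7456 -68.0366 -67.1469] [228. 221.]
lens_50 0.91 [-40.2681 -40.5592 -39.6695] [154. 204.]
lens_50 0.86 [-55.6011 -55.8921 -55.0024] [19
[... 2371 characters left out ...]
.2396] [248. 214.]
{'clock': 0.8, 'joint_pos': array([-8.26651602e+01,  2.74809115e+00,  5.68587592e+00,  9.29347544e+01,
        8.66149350e-04,  8.26765404e+01]), 'joint_vel': array([-0.03964198,  0.04847752, -0.05978652, -0.01475391, -0.02794251,
        0.01339517]), 'joint_torque': array([-5.51820303e-04, -3.38581395e+01,  3.20129192e+01,  5.62702808e-04,
       -4.58266531e-04,  4.32784176e-06]), 'tcp_pos': array([ 0.13283632, -0.50791656,  0.23134941]), 'orientation': array([-8.99968840e+01,  4.72802745e-04, -1.65341701e+02]), 'contact_force': array([ 0.40004828, -0.7267871 , -0.03273377]), 'ft_torque': array([ 0.030475  , -0.00900725,  0.00070674]), 'finger_gap': 0.08548021416525758}
```

```bash
cat > h.py <<'E'
from plant import *
import cv2,numpy as np
from scipy.spatial.transform import Rotation as Ro
def cam(c):
    p=camera_params(c); return np.array(p["camera_matrix"]),Ro.from_euler("xyz",p["rotation"],degrees=True).as_matrix(),np.array(p["position"])
def save(c,name,box=None,s=1):
    im=camera(c)
    if box: im=im[box[1]:box[3],box[0]:box[2]]
    im=cv2.resize(im,None,fx=s,fy=s,interpolation=cv2.INTER_CUBIC)
    cv2.imwrite(f"pics/{name}.png",cv2.cvtColor(im,cv2.COLOR_RGB2BGR))
def places(c,n,f=place_of):
    K,R,t=cam(c); o=[]
    for d in f(c,n):
        l=np.array(d["location"]); px=K@l; o.append((d["confidence"],R@l+t,px[:2]/px[2]))
    return o
def proj(c,P):
    K,R,t=cam(c); q=(np.atleast_2d(P)-t)@R@K.T; return q[:,:2]/q[:,2:]
def ray(c,px,z):
    K,R,t=cam(c); d=R@np.linalg.solve(K,[px[0],px[1],1]); return t+d*(z-t[2])/d[2]
E
python3 - <<'E'
from h import *
for c,b in (("top",(100,120,480,360)),("side",(200,100,440,340))):
    save(c,c+"1",b,2 if c=="top" else 2.5)
    for n in ["rail","carrier_a","lens_62","lens_spray"]:
        for a,P,px in places(c,n): print(c,n,round(a,2),P.round(4),px.round())
E
```

```text
top rail 0.58 [ 0.4426 -0.0831  0.0006] [332. 256.]
top carrier_a 0.84 [ 0.4489 -0.0195  0.0112] [304. 252.]
top carrier_a 0.75 [ 0.4439 -0.0846  0.0103] [334. 255.]
top carrier_a 0.74 [ 0.4344 -0.2157  0.0138] [395. 262.]
top carrier_a 0.65 [ 0.4422 -0.1488  0.0155] [364. 257.]
top lens_62 0.98 [ 0.5466  0.312  -0.002 ] [154. 203.]
top lens_62 0.74 [ 0.565   0.2301 -0.0073] [192. 197.]
top lens_62 0.73 [ 0.5931  0.1423 -0.0022] [232. 186.]
top lens_62 0.65 [0.554  0.0461 0.0014] [275. 204.]
top lens_62 0.6 [0.4669 0.2423 0.0012] [183. 240.]
top lens_62 0.55 [ 0.5129  0.1462 -0.0013] [228. 221.]
top lens_spray 0.91 [ 0.6491  0.0331 -0.0007] [282. 163.]
side rail 0.96 [ 0.4419 -0.0848 -0.0032] [328. 193.]
side carrier_a 0.92 [ 0.4446 -0.0817  0.0146] [328. 190.]
side carrier_a 0.79 [ 0.4379 -0.1529  0.0145] [333. 171.]
side carrier_a 0.58 [ 0.4498 -0.0204  0.0208] [323. 205.]
side lens_62 0.81 [ 0.5636  0.2264 -0.0031] [264. 281.]
side lens_62 0.76 [5.431e-01 3.128e-01 2.000e-04] [264. 315.]
side lens_62 0.75 [ 0.5526  0.0455 -0.0026] [282. 223.]
side lens_62 0.68 [ 0.4644  0.2448 -0.0032] [302. 295.]
side lens_62 0.68 [5.146e-01 1.462e-01 1.000e-04] [289. 257.]
side lens_62 0.51 [0.6504 0.0342 0.0038] [248. 213.]
side lens_62 0.48 [0.5949 0.1406 0.0015] [259. 249.]
side lens_spray 0.92 [ 0.6501  0.0355 -0.0038] [248. 215.]
```

View pics/top0.png

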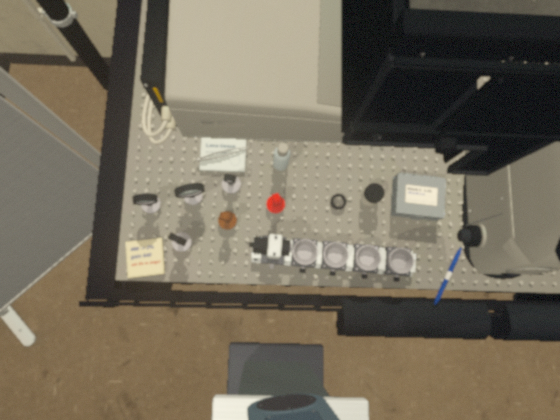

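View pics/side0.png

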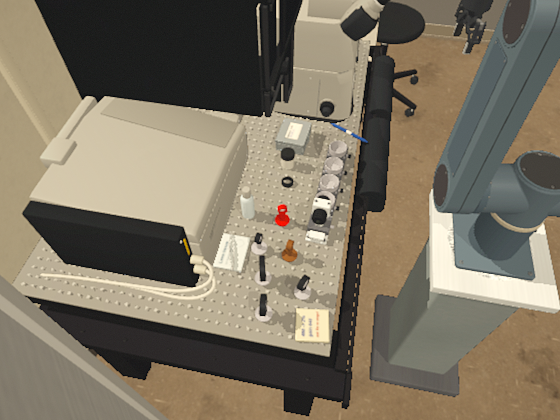

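View pics/top1.png

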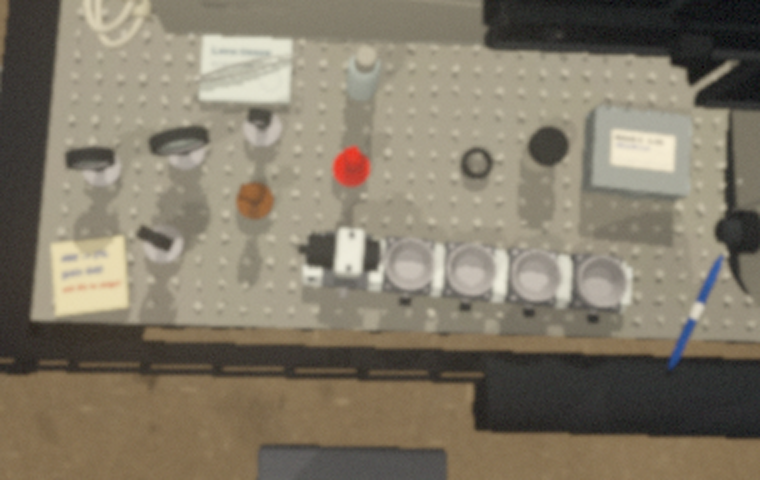

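View pics/side1.png

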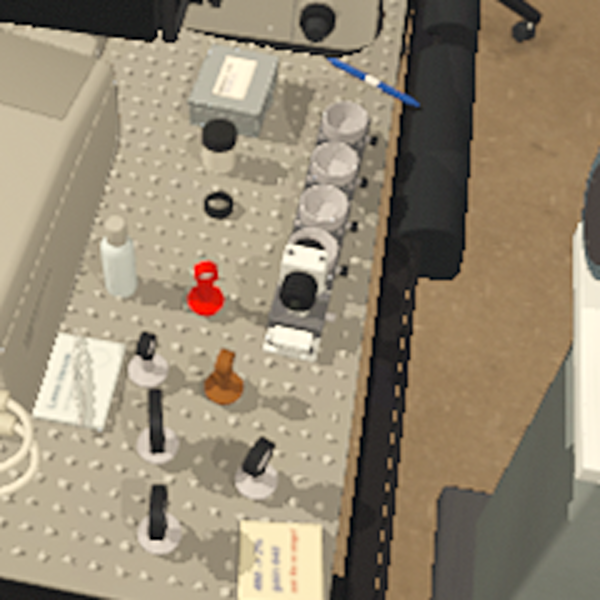

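Run:
```python
from h import *
# masks: black-cell pixels in a window per lens, in top image, rectified at z=0.062
im=camera("top"); camera("side")
lens={"A":(.5449,.3124),"B":(.5643,.2283),"C":(.594,.1415),"D":(.4657,.2436)}
tiles=[]
S=1500
for k,(x,y) in lens.items():
    c=[(x+dx,y+dy,.075) for dx,dy in((.06,.06),(.06,-.06),(-.06,-.06),(-.06,.06))]
    H=cv2.getPerspectiveTransform(proj("top",c).astype(np.float32),np.float32([[0,0],[380,0],[380,290*380//290],[0,380]]))
    w=cv2.warpPerspective(im,H,(380,380),flags=cv2.INTER_CUBIC)
    g=w.max(2)<70
    n,l,st,ce=cv2.connectedComponentsWithStats(g.astype(np.uint8))
    i=1+np.argmax(st[1:,4]); pts=np.argwhere(l==i)[:,::-1].astype(np.float32)
    r=cv2.minAreaRect(pts); s=.12/380
    # col right = -y, row down = -x
    bp=cv2.boxPoints(r).astype(int); w2=w.copy(); cv2.polylines(w2,[bp],True,(0,255,0),1)
    vx=np.linalg.svd(pts-pts.mean(0),full_matrices=False)[2][0]
    ang=np.degrees(np.arctan2(-vx[0],-vx[1]))%180  # world dir of long axis (rim)
    print(k,"centre",(x+.06-r[0][1]*s,y+.06-r[0][0]*s),"size mm",np.array(r[1])*s*1e3,"rim angle",ang)
    tiles.append(w2)
o=np.vstack([np.hstack(tiles[:2]),np.hstack(tiles[2:])])
cv2.imwrite("pics/tiles.png",cv2.cvtColor(cv2.resize(o,(600,600)),cv2.COLOR_RGB2BGR))
```

```text
A centre (0.5450578947368421, 0.36545263157894736) size mm [119.68421053  13.89473684] rim angle 179.92455
B centre (0.5579300209446958, 0.2478752081620066) size mm [5.10121536 2.380567  ] rim angle 68.98575Traceback (most recent call last):
  File "<stdin>", line 13, in <module>
    return _wrapfunc(a, 'argmax', axis=axis, out=out, **kwds)
    return bound(*args, **kwds)
ValueError: attempt to get argmax of an empty sequence
```

```bash
cat > fit.py <<'E'
from h import *
from scipy.optimize import minimize
th=np.linspace(0,2*np.pi,32,endpoint=False)
def ring(r,z): return np.c_[r*np.cos(th),r*np.sin(th),0*th+z]
def sil(c,q,d):
    x,y,yaw=q; R=Ro.from_euler("z",yaw).as_matrix(); F=8
    cell=np.vstack([np.c_[0*th+s,d/2*np.cos(th),.062+d/2*np.sin(th)] for s in(-.007,.007)])
    m=np.zeros((420*2,560*2),np.uint8)
    for p in(np.vstack([ring(.0145,0),ring(.0205,.017)]),np.vstack([ring(.005,.017),ring(.005,.062-d/2)]),cell):
        u=proj(c,p@R.T+[x,y,0]); h=cv2.convexHull(((u+.5)*2*F).round().astype(np.int32))
        cv2.fillConvexPoly(m,h,255,cv2.LINE_AA,3)
    return cv2.resize(m,(560,420),interpolation=cv2.INTER_AREA)/255.
def fit(masks,xy,ds=(.026,.038,.050,.062),yaws=np.radians(np.arange(-90,90,15))):
    res=[]
    def cost(q,d):
        v=0
        for c,m in masks.items():
            s=sil(c,q,d); v+=1-np.minimum(s,m).sum()/np.maximum(s,m).sum()
        return v/len(masks)
    for d in ds:
        q0=min(([*xy,a] for a in yaws),key=lambda q:cost(q,d))
        r=minimize(cost,q0,(d,),"Nelder-Mead",options=dict(initial_simplex=np.array(q0)+[[0,0,0],[.006,0,0],[0,.006,0],[0,0,.2]],maxiter=90))
        res.append((r.fun,d,r.x))
    return sorted(res,key=lambda a:a[0])
E
python3 - <<'E'
from fit import *
lens={"A":(.5449,.3124),"B":(.5643,.2283),"C":(.594,.1415),"D":(.4657,.2436)}
M={}
for c in("top","side"):
    camera(c); M[c]=[d["region"] for d in regions_of(c,"lens_62")]
for k,(x,y) in lens.items():
    ms={}
    for c in M:
        s=sil(c,(x,y,0),.04)
        b=max(M[c],key=lambda m:(s*m).sum())
        if (s*b).sum()>20: ms[c]=b.astype(float)
    for f,d,q in fit(ms,(x,y))[:3]: print(k,list(ms),round(f,3),d,q[:2].round(4),np.degrees(q[2]).round(1))
E
```

```text
A ['top', 'side'] 0.117 0.05 [0.545  0.3132] 6.1
A ['top', 'side'] 0.12 0.038 [0.545  0.3133] 9.4
A ['top', 'side'] 0.176 0.026 [0.5449 0.3135] 8.4Traceback (most recent call last):
  File "<stdin>", line 12, in <module>
  File "fit.py", line 22, in fit
    r=minimize(cost,q0,(d,),"Nelder-Mead",options=dict(initial_simplex=np.array(q0)+[[0,0,0],[.006,0,0],[0,.006,0],[0,0,.2]],maxiter=90))
    res = _minimize_neldermead(fun, x0, args, callback, bounds=bounds,
                               **options)
    fxr = func(xr)
    fx = function(np.copy(x), *(wrapper_args + args))
  File "fit.py", line 18, in cost
    s=sil(c,q,d); v+=1-np.minimum(s,m).sum()/np.maximum(s,m).sum()
  File "fit.py", line 10, in sil
    u=proj(c,p@R.T+[x,y,0]); h=cv2.convexHull(((u+.5)*2*F).round().astype(np.int32))
  File "h.py", line 17, in proj
    K,R,t=cam(c); q=(np.atleast_2d(P)-t)@R@K.T; return q[:,:2]/q[:,2:]
          ~~~^^^
  File "h.py", line 5, in cam
    p=camera_params(c); return np.array(p["camera_matrix"]),Ro.from_euler("xyz",p["rotation"],degrees=True).as_matrix(),np.array(p["position"])
ValueError: time passes only in moves, steps and waits
```

```bash
sed -i 's/^def cam(c)/from functools import lru_cache\n@lru_cache\ndef cam(c)/' h.py
cat > findall.py <<'E'
from fit import *
import pickle
lens={"A":(.5449,.3124),"B":(.5643,.2283),"C":(.594,.1415),"D":(.4657,.2436)}
M={}; ims={}
for c in("top","side"):
    ims[c]=camera(c); M[c]=[d["region"] for d in regions_of(c,"lens_62")]
pickle.dump((M,ims),open("m.pkl","wb"))
for k,(x,y) in lens.items():
    ms={}
    for c in M:
        s=sil(c,(x,y,0),.04)
        b=max(M[c],key=lambda m:(s*m).sum())
        if (s*b).sum()>20: ms[c]=b.astype(float)
    for f,d,q in fit(ms,(x,y))[:3]: print(k,list(ms),round(f,3),d,q[:2].round(4),np.degrees(q[2]).round(1))
E
python3 findall.py
python3 - <<'E'
import pickle,cv2,numpy as np
M,ims=pickle.load(open("m.pkl","rb"))
o=[]
for c,(a,b,e,f) in(("top",(125,165,255,265)),("side",(240,220,330,330))):
    im=cv2.resize(ims[c][b:f,a:e],None,fx=4,fy=4,interpolation=cv2.INTER_CUBIC)
    if c=="side": im=cv2.resize(im,(int(360*400/440),400)); 
    o.append(im)
o=np.hstack(o); o=cv2.resize(o,None,fx=.94,fy=.94); print(o.shape)
cv2.imwrite("pics/crop.png",cv2.cvtColor(o[:, :800],cv2.COLOR_RGB2BGR))
E
```

```text
A ['top', 'side'] 0.098 0.05 [0.5448 0.3135] 10.6
A ['top', 'side'] 0.145 0.038 [0.5449 0.3135] 10.7
A ['top', 'side'] 0.179 0.062 [0.5449 0.3133] 10.8
B ['top', 'side'] 0.13 0.062 [0.5663 0.2249] 15.5
B ['top', 'side'] 0.165 0.05 [0.567  0.2237] 18.5
B ['top', 'side'] 0.241 0.038 [0.5684 0.2227] 9.8
C ['top', 'side'] 0.133 0.026 [0.5958 0.1431] -3.4
C ['top', 'side'] 0.21 0.038 [0.596  0.1432] 4.4
C ['top', 'side'] 0.298 0.05 [0.5962 0.1432] 8.6
D ['top', 'side'] 0.101 0.038 [0.4651 0.2421] -16.5
D ['top', 'side'] 0.15 0.05 [0.4649 0.2421] -14.0
D ['top', 'side'] 0.155 0.026 [0.4649 0.2422] -23.5
(376, 796, 3)
```

View pics/crop.png

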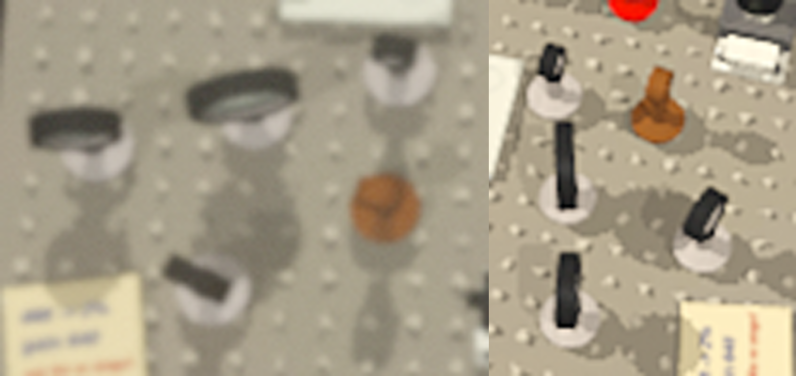

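```bash
cat > yaw.py <<'E'
from fit import *
F=8
def cellhull(c,q,d):
    x,y,yaw=q; R=Ro.from_euler("z",yaw).as_matrix()
    p=np.vstack([np.c_[0*th+s,d/2*np.cos(th),.062+d/2*np.sin(th)] for s in(-.007,.007)])
    return cv2.convexHull(proj(c,p@R.T+[x,y,0]).astype(np.float32))
def darkhull(im,c,q,d,thr):
    u=cellhull(c,q,d)[:,0]; lo=np.floor(u.min(0)-6).astype(int); hi=np.ceil(u.max(0)+6).astype(int)
    s=4; g=im[lo[1]:hi[1],lo[0]:hi[0]].max(2); big=cv2.resize(g,None,fx=s,fy=s,interpolation=cv2.INTER_LINEAR)
    n,l,st,_=cv2.connectedComponentsWithStats((big<thr).astype(np.uint8)); i=1+np.argmax(st[1:,4])
    p=np.argwhere(l==i)[:,::-1]; return cv2.convexHull(((p+.5)/s-.5+lo).astype(np.float32))
def yawfit(ims,q0,d,thr=95):
    H={c:darkhull(ims[c],c,q0,d,thr) for c in ims}
    def cost(q):
        v=0
        for c in H:
            m=cellhull(c,q,d); a=cv2.intersectConvexConvex(m,H[c])[0]
            v+=1-a/(cv2.contourArea(m)+cv2.contourArea(H[c])-a)
        return v
    return min((minimize(cost,[q0[0],q0[1],a],method="Nelder-Mead",options=dict(initial_simplex=np.array([q0[0],q0[1],a])+[[0,0,0],[.004,0,0],[0,.004,0],[0,0,.15]])) for a in q0[2]+np.radians([-15,0,15])),key=lambda r:r.fun)
E
python3 - <<'E'
from yaw import *
import pickle
M,ims=pickle.load(open("m.pkl","rb"))
Q={"A":(.5448,.3135,10.6,.05),"B":(.5663,.2249,15.5,.062),"C":(.5958,.1431,-3.4,.026),"D":(.4651,.2421,-16.5,.038)}
for k,(x,y,a,d) in Q.items():
  for t in(80,95,110):
    try: r=yawfit(ims,(x,y,np.radians(a)),d,t); print(k,t,round(r.fun,3),r.x[:2].round(4),np.degrees(r.x[2]).round(1))
    except Exception as e: print(k,t,e)
E
```

```text
A 80 0.663 [0.5445 0.3123] 12.2
A 95 0.481 [0.5442 0.3131] 10.9
A 110 0.355 [0.5442 0.3139] 10.2
B 80 0.7 [0.5658 0.2227] 15.7
B 95 0.487 [0.5656 0.224 ] 15.7
B 110 0.331 [0.5657 0.2238] 15.5
C 80 1.074 [0.5949 0.1441] 4.8
C 95 0.575 [0.5948 0.1439] 1.7
C 110 0.336 [0.5939 0.1438] -10.8
D 80 0.794 [0.4646 0.2433] -18.2
D 95 0.527 [0.4644 0.2432] -22.6
D 110 0.359 [0.4642 0.2428] -25.7
```

Run:
```python
from h import *
acc={i:{"top":[],"side":[]} for i in range(4)}
ys=[-.02,-.084,-.150,-.216]; rail=[]; sp=[]
for _ in range(6):
    for c in("top","side"):
        camera(c)
        for cf,P,px in places(c,"carrier_a"):
            i=int(np.argmin(abs(np.array(ys)-P[1])))
            if cf>.3 and abs(ys[i]-P[1])<.02 and abs(P[0]-.442)<.03: acc[i][c].append(P)
        rail+=[P for cf,P,_ in places(c,"rail") if cf>.4]
C=[]
for i in acc:
    m={c:np.mean(v,0) for c,v in acc[i].items() if v}
    print(i,{c:(len(acc[i][c]),m[c].round(4).tolist()) for c in m}); C.append(np.mean(list(m.values()),0))
C=np.array(C); p=np.polyfit(C[:,1],C[:,0],1); print("slope deg",np.degrees(np.arctan(p[0])),"res",(np.polyval(p,C[:,1])-C[:,0]).round(4),"rail",np.mean(rail,0).round(4))
print(C.round(4).tolist(), np.hypot(*np.diff(C[:,:2],axis=0).T))
im=camera("top"); 
big=cv2.resize(im[225:295,240:430],None,fx=4,fy=4,interpolation=cv2.INTER_CUBIC)
th=np.linspace(0,2*np.pi,60)
for q in C:
    u=proj("top",np.c_[q[0]+.026*np.cos(th),q[1]+.026*np.sin(th),0*th+.053]); cv2.polylines(big,[((u-[240,225]+.5)*4).astype(np.int32)],True,(0,255,0),1)
cv2.imwrite("pics/car.png",cv2.cvtColor(big,cv2.COLOR_RGB2BGR))
```

```text
0 {'top': (5, [0.4478, -0.0184, 0.0112]), 'side': (6, [0.4494, -0.0152, 0.0152])}
1 {'top': (5, [0.4442, -0.0862, 0.0103]), 'side': (6, [0.4458, -0.0838, 0.0145])}
2 {'top': (5, [0.4379, -0.148, 0.0129]), 'side': (5, [0.4386, -0.1527, 0.0133])}
3 {'top': (4, [0.4369, -0.2182, 0.0143]), 'side': (6, [0.4351, -0.2228, 0.012])}
slope deg 3.757813477541484 res [ 0.     -0.0009  0.0016 -0.0007] rail [ 0.443  -0.0831 -0.0017]
[[0.4486, -0.0168, 0.0132], [0.445, -0.085, 0.0124], [0.4383, -0.1503, 0.0131], [0.436, -0.2205, 0.0132]] [0.06825438 0.06572907 0.07020812]
```

View pics/car.png

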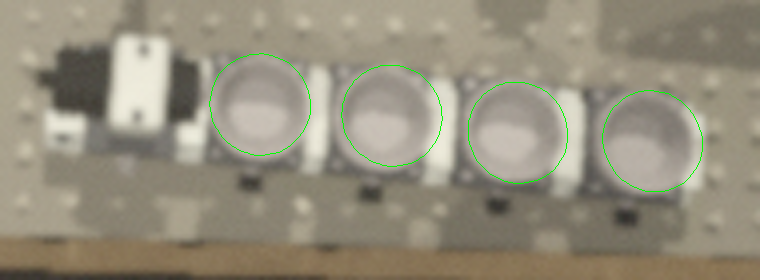

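```bash
cat > job.py <<'E'
from h import *
RY=-3.76
C=[[0.4486,-0.0168],[0.4443,-0.0845],[0.4390,-0.1500],[0.4352,-0.2200]]
# name: x,y,yaw,diam,pre-opening,swing,carrier
L={"38":(.4646,.2426,-22,.038,.060,.003,1),"26":(.595,.1436,-3,.026,.055,.002,0),"62":(.566,.2242,15.6,.062,.074,.008,3),"50":(.5445,.3133,10.7,.050,.064,.005,2)}
ZT=.21
def best(p,yaws):
    j=np.array(state()["joint_pos"]); o=[]
    for y in yaws:
        s=solve_ik(p,[-90,0,y])
        if s is not None: o.append((abs(np.array(s)-j).max(),y))
    return min(o)[1]
def pick(n):
    x,y,a,d,op,sw,_=L[n]; zg=.043-sw
    yw=best([x,y,ZT],[a,a+180])
    reach([x,y,ZT],[-90,0,yw]); gripper_to(op)
    hit=line_to([x,y,zg],max_speed=.12,contact_N=8); print("descend hit",hit,state()["tcp_pos"].round(4))
    if hit: return
    gripper_to(d-.012); g=state()["finger_gap"]; print("gap",round(g,4))
    line_to([x,y,zg+.015],max_speed=.06); 
    line_to([x,y,ZT]); print("lifted gap",round(state()["finger_gap"],4),"F",state()["contact_force"].round(2))
def carry(n):
    x,y,a,d,op,sw,c=L[n]; X,Y=C[c]
    yw=best([X,Y,ZT],[RY+90,RY-90])
    line_to([X,Y,ZT],[-90,0,yw],max_speed=.22)
    print("over",state()["tcp_pos"].round(4),yw,"gap",round(state()["finger_gap"],4),"clock",round(state()["clock"],1))
E
python3 - <<'E'
from job import *
for n,(x,y,a,*_,c) in L.items():
    for p,ys in(([x,y,.04],[a,a+180]),([*C[c],.08],[RY+90,RY-90])):
        print(n,[None if (s:=solve_ik(p,[-90,0,w])) is None else np.round(s) for w in ys])
line_to([.32,-.1,.25],max_speed=.25)
pick("38"); save("side","p38")
E
```

```text
38 [array([ 20.,   5., -14.,  71.,   0.,  42.]), array([  20.,    5.,  -14.,   71.,    0., -138.])]
38 [array([ -19.,   -7.,  -21.,   76.,    0., -106.]), array([-19.,  -7., -21.,  76.,   0.,  74.])]
26 [array([ 7., 18.,  1., 73.,  0., 10.]), array([   7.,   18.,    1.,   73.,    0., -170.])]
26 [array([-11.,  -7., -21.,  76.,   0., -97.]), array([-11.,  -7., -21.,  76.,   0.,  83.])]
62 [array([15., 17.,  0., 73.,  0., -0.]), array([ 15.,  17.,   0.,  73.,   0., 180.])]
62 [array([ -35.,   -2.,  -16.,   76.,    0., -121.]), array([-35.,  -2., -16.,  76.,   0.,  59.])]
50 [array([24., 20.,  4., 74.,  0., 13.]), array([  24.,   20.,    4.,   74.,    0., -167.])]
50 [array([ -27.,   -5.,  -19.,   76.,    0., -113.]), array([-27.,  -5., -19.,  76.,   0.,  67.])]
descend hit False [0.4654 0.2429 0.041 ]
gap 0.036
lifted gap 0.0364 F [-0.29 -0.16 -2.15]
```

View pics/p38.png

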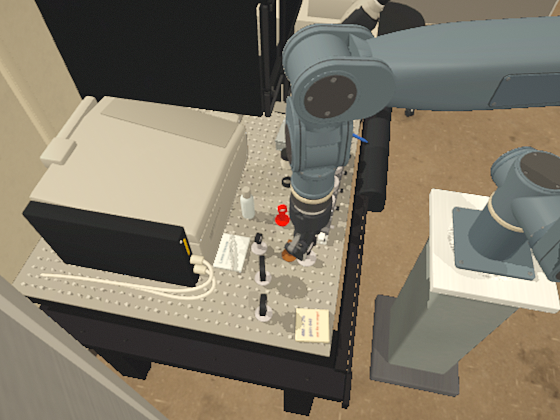

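```bash
cat >> job.py <<'E'
def lower(n,dx=0,dy=0):
    x,y,a,d,op,sw,c=L[n]; X,Y=C[c]; zs=.043-sw+.036
    line_to([X+dx,Y+dy,zs+.020],max_speed=.12)
    hit=line_to([X+dx,Y+dy,zs-.002],max_speed=.025,contact_N=5)
    s=state(); print("hit",hit,"above seat mm",((s["tcp_pos"][2]-zs)*1e3).round(1),"F",s["contact_force"].round(1),"T",s["ft_torque"].round(2),"xy",s["tcp_pos"][:2].round(4),"clock",round(s["clock"],1))
E
python3 - <<'E'
from job import *
carry("38"); lower("38"); save("side","l38",(270,120,400,260),4)
E
```

```text
over [ 0.4443 -0.0838  0.21  ] -93.76 gap 0.0366 clock 12.6
hit True above seat mm 1.1 F [-0.5 -0.1  3.8] T [-0.02 -0.03 -0.02] xy [ 0.444  -0.0844] clock 14.4
```

View pics/l38.png

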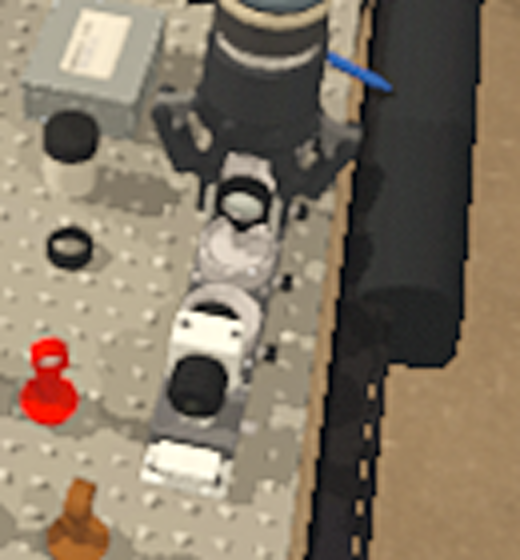

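```bash
cat >> job.py <<'E'
def release(n):
    x,y,a,d,op,sw,c=L[n]; zs=.043-sw+.036
    p=state()["tcp_pos"]; hit=line_to([p[0],p[1],zs-.003],max_speed=.02,contact_N=8)
    s=state(); print("press",hit,((s["tcp_pos"][2]-zs)*1e3).round(1),"F",s["contact_force"].round(1))
    g=s["finger_gap"]; gripper_to(g+.006); gripper_to(min(.083,d+.022))
    p=state()["tcp_pos"]; line_to([p[0],p[1],ZT],max_speed=.15)
    print("clock",round(state()["clock"],1),state()["contact_force"].round(2))
E
python3 - <<'E'
from job import *
release("38"); pick("26"); carry("26")
save("top","t26",(240,205,430,295),4)
E
```

```text
press True 1.1 F [-1.1 -0.   4.1]
clock 16.3 [-0.3   0.44 -1.48]
descend hit False [0.5959 0.1437 0.0422]
gap 0.0242
lifted gap 0.0239 F [-0.38 -0.51 -1.07]
over [ 0.4488 -0.0165  0.2099] -93.76 gap 0.0238 clock 22.8
```

View pics/t26.png

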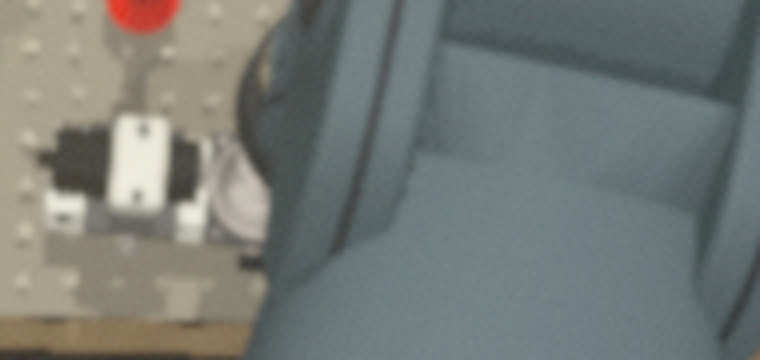

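Run:
```python
from job import *
lower("26"); print(round(state()["finger_gap"],4))
release("26"); pick("62"); save("side","s26",(230,110,390,290),3.3)
```

```text
hit True above seat mm 1.1 F [ 0.7 -1.2  1.3] T [-0.31 -0.17 -0.05] xy [ 0.4483 -0.0181] clock 24.7
0.0238
press True 1.0 F [-2.   0.6  4.5]
clock 26.5 [-0.75 -0.12 -0.77]
descend hit False [0.5669 0.2244 0.0361]
gap 0.0602
lifted gap 0.06 F [-0.29  0.06 -2.56]
```

View pics/s26.png

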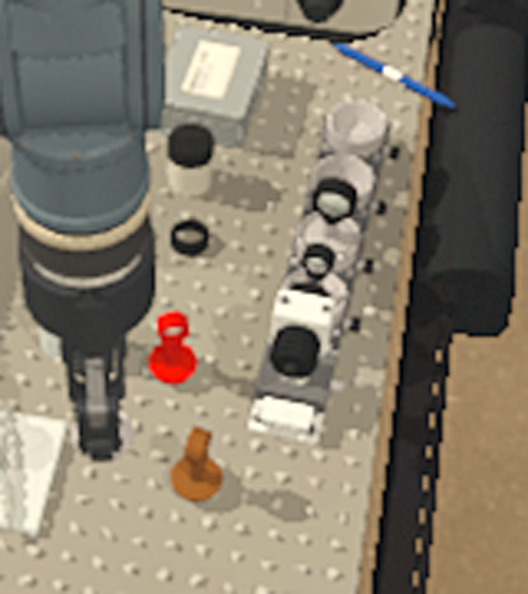

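Run:
```python
from job import *
carry("62"); lower("62"); release("62"); pick("50"); carry("50"); lower("50"); release("50")
line_to([.38,.15,.25],max_speed=.25)
print(state()["clock"])
save("side","fin_s",(270,120,380,240),5); save("top","fin_t",(240,225,430,295),4)
```

```text
over [ 0.4354 -0.2193  0.21  ] -93.76 gap 0.0604 clock 34.0
hit True above seat mm 1.5 F [-0.6  0.1  3.5] T [ 0.02  0.03 -0.02] xy [ 0.435  -0.2198] clock 35.8
press True 1.5 F [0.3 2.4 4.5]
clock 37.6 [-0.65  0.02  0.31]
descend hit False [0.5453 0.3137 0.0392]
gap 0.0483
lifted gap 0.0481 F [ 0.46 -0.74 -1.38]
over [ 0.4392 -0.1494  0.21  ] -93.76 gap 0.0483 clock 45.7
hit True above seat mm 1.5 F [ 0.2 -0.1  4.6] T [-0.04  0.09 -0.01] xy [ 0.4387 -0.1501] clock 47.5
press True 1.5 F [-0.2  0.7  3.9]
clock 49.4 [-0.08 -0.33 -0.81]
50.7333
```

View pics/fin_s.png

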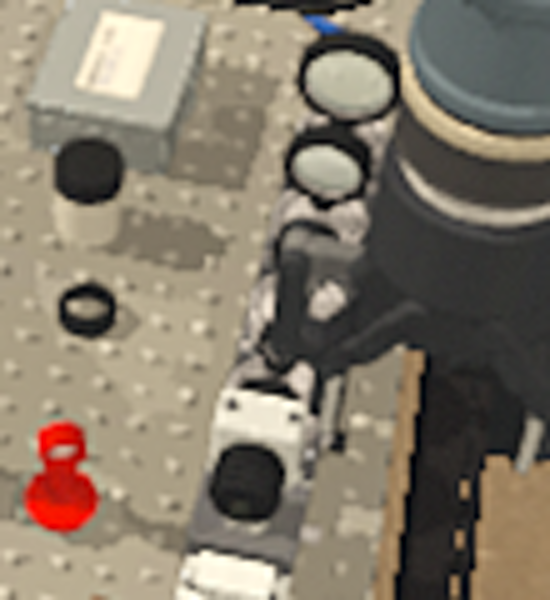

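View pics/fin_t.png

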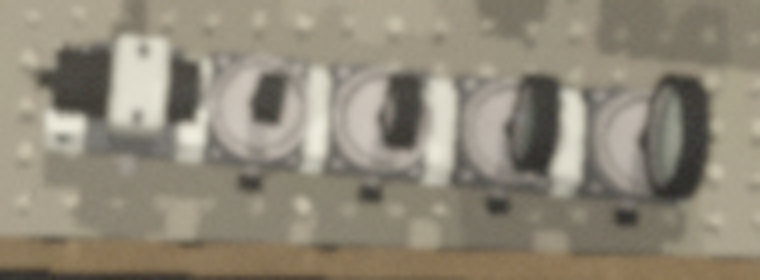

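Run:
```python
from job import *
line_to([.30,.35,.28],max_speed=.25)
import yaw
ims={c:camera(c) for c in("top","side")}
op=yaw.proj
for k,c,d in(("26",0,.026),("38",1,.038),("50",2,.05),("62",3,.062)):
  for base in (.036,.040):
    yaw.proj=lambda cc,P,b=base: op(cc,P+np.array([0,0,b]))
    try:
        v=[]
        for t in (85,100,115):
            r=yaw.yawfit(ims,(*C[c],np.radians(86.2)),d,t); v.append((round(r.fun,3),*r.x[:2].round(4),np.degrees(r.x[2]).round(1)))
        print(k,base,v)
    except Exception as e: print(k,e)
print(places("top","lens_spray")[0][1].round(4),state()["clock"])
im=ims["side"][120:240,270:380]; cv2.imwrite("pics/fin2.png",cv2.cvtColor(cv2.resize(im,None,fx=5,fy=5,interpolation=cv2.INTER_CUBIC),cv2.COLOR_RGB2BGR))
```

```text
26 0.036 [(np.float64(0.754), np.float64(0.4485), np.float64(-0.0177), np.float64(53.3)), (np.float64(0.767), np.float64(0.4479), np.float64(-0.0145), np.float64(80.8)), (np.float64(0.654), np.float64(0.4479), np.float64(-0.0154), np.float64(79.9))]
26 0.04 [(np.float64(0.786), np.float64(0.4478), np.float64(-0.0166), np.float64(51.8)), (np.float64(0.808), np.float64(0.4478), np.float64(-0.014), np.float64(82.2)), (np.float64(0.703), np.float64(0.4475), np.float64(-0.0149), np.float64(80.0))]
38 0.036 [(np.float64(0.459), np.float64(0.4428), np.float64(-0.0809), np.float64(76.3)), (np.float64(0.449), np.float64(0.4426), np.float64(-0.0804), np.float64(82.5)), (np.float64(0.417), np.float64(0.443), np.float64(-0.0815), np.float64(82.1))]
38 0.04 [(np.float64(0.497), np.float64(0.4429), np.float64(-0.0785), np.float64(84.4)), (np.float64(0.53), np.float64(0.4424), np.float64(-0.0794), np.float64(84.2)), (np.float64(0.48), np.float64(0.4429), np.float64(-0.0805), np.float64(83.1))]
50 0.036 [(np.float64(0.513), np.float64(0.439), np.float64(-0.151), np.float64(81.6)), (np.float64(0.555)
[... 216 characters left out ...]
oat64(78.5)), (np.float64(0.606), np.float64(0.4388), np.float64(-0.1471), np.float64(77.8)), (np.float64(0.65), np.float64(0.4376), np.float64(-0.1459), np.float64(81.6))]
62 0.036 [(np.float64(0.481), np.float64(0.4344), np.float64(-0.2183), np.float64(76.6)), (np.float64(0.479), np.float64(0.4346), np.float64(-0.2166), np.float64(83.7)), (np.float64(0.406), np.float64(0.4345), np.float64(-0.217), np.float64(82.0))]
62 0.04 [(np.float64(0.496), np.float64(0.4342), np.float64(-0.2165), np.float64(77.6)), (np.float64(0.484), np.float64(0.4341), np.float64(-0.2148), np.float64(84.7)), (np.float64(0.395), np.float64(0.434), np.float64(-0.2149), np.float64(80.5))]
[ 0.6506  0.0352 -0.0021] 52.0
```

View pics/fin2.png

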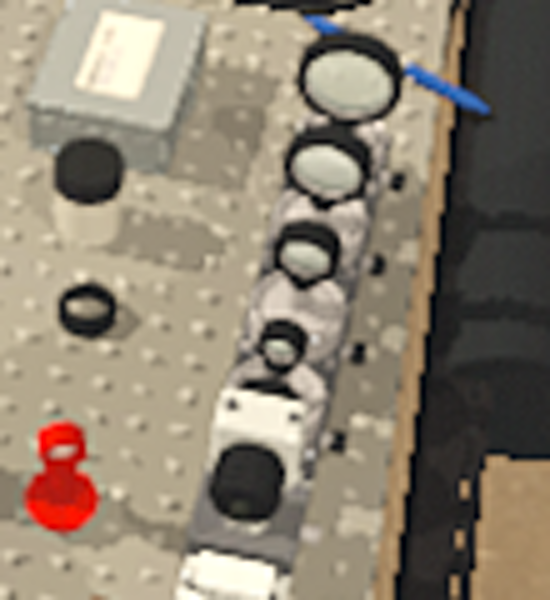

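```bash
python3 -c "
from plant import *
dwell(.5); print(state()['clock'],state()['contact_force']); job_done()"
```

```text
52.5 [-0.09742665 -0.43390295  1.01374795]
the job is handed in; nothing more can be done
```

I seated the four black lens mounts in the rail carriers in the order 26, 38, 50, 62 mm, smallest next to the laser, and handed the job in at about 52.5 s. The red and brown look-alikes were not touched.

**Order and standing:** the last top and side pictures show all four upright and in the right order. The gripper was empty and well clear.

**Depth:** each mount stopped within about 0.4 mm of fully down. I judged this from the tool height at placing against its height at picking.

**Bottle:** the network still finds it at (0.651, 0.035) m, within 2 mm of where it first found it.

**Squareness (the check that disagreed):** the gripper set each lens to 86.2°, square to the rail. The rail's direction, taken from the carriers, agrees to about 0.1° with the line through the seated lenses. The picture fit of the individual lenses was noisy and mostly read 77–84°, with poor fits on the smallest. I put this down to dark shadows around the lenses upsetting the fit and made no correction. An error of a few degrees can't be ruled out.

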